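# Turn the stirrer up one click

### The arm

A 6-joint arm with a two-finger parallel gripper is mounted at the origin on a cart in front of the work surface, level with it; the furniture and walls round the work are solid. World frame = base frame: x ahead of the robot, y to its left, z up, the work surface at z = 0. Lengths are in m, angles in rad, forces in N, time in s.
With the tool pointing down it reaches from about 0.375 to 0.9 m from the base axis. Payload 3.1 kg.
Tool frame: the origin (TCP) lies midway between the tips of the shut fingers; the grasp point (between the pads) lies 19 mm behind it; z points along the fingers, y is the line along which they close (so a half turn about z gives the same grasp; the last joint's range is limited). The gripper opens to 85 mm and grips with 20 to 120 N. Pads are 22 mm wide; open, the fingers measure 114 mm over their backs; the gripper's body (76 mm by 85 mm) begins 54 mm behind the grasp point. The pads swing forward as they close: fully open they stand 13 mm farther back than shut.
Start: joints at [1.065, 0.527, 1.433, -0, 1.181, -0.178], TCP at [0.201, 0.592, 0.231] pointing down, gripper open.
Joint ranges: [-3.08, 3.08], [-0.75, 2.2], [0.22, 2.44], [-1.43, 4.57], [0, 2.65], [-2.85, 2.85]. Speed limits (rad/s): [2.79, 2.79, 3.14, 3.14, 3.14, 3.14].

### API

Orientations are given as a unit quaternion [x, y, z, w].
In Python, from station import manip gives the robot as it stands.
- The arm moves only by the tool step_arm, never from a script. Its argument "targets" is text: rows parted by semicolons, each of 4 numbers parted by spaces: the shift along the tool's x, y, z in mm, then the turn about the tool's z in degrees. A call has 1 to 12 rows; each row is the pose to reach, as a shift and turn from the pose commanded when the call began, along the tool's axes at that moment; what a row does not reach only later rows make up. A row lasts 1/10 s, in which the tool goes at most 50 mm and 8.59 degrees, less where a joint would pass 70% of its speed; a pose out of reach is approached as far as the arm can. A call with a gripper value outside its range is refused whole. "gripper" is the closure, from 0 (fully open) to 1 (shut), set as the call begins (left out, the last holds). The fingers move at their own pace and stop on an object; "squeeze" is the grip in N (left out, the last holds). Time passes only in rows, so rows that repeat a pose let the fingers close. It gives the time, the measured TCP pose, the force, the opening and the grip force at its end, in the units of the state.
- manip.sense(): the state, without advancing time (a new reading comes with each control period).
- manip.snapshot(name): name is "side" or "top"; returns the picture (400x640x3 uint8, red, green, blue); there is no depth.
- manip.get_calibration(name): a dict with "fov_y" (degrees; the focal length in pixels is half the picture's height over the tangent of half this angle, whatever the lens; pixels are square), "cx", "cy" (the principal point, pixels), "k1" (the pictures are not rectified: a ray, as slopes to the right and down, at radius r is drawn at 1 + k1 r^2 times it, then the intrinsics apply), "extrinsics" (4x4, takes a point from camera to world coordinates). Camera axes: x right, y down, z forward; pixel columns grow to the right and rows downward; lengths in m; the calibration is good to about 2 mm. A picture is of the moment at which its call begins. get_calibration takes no time and is no camera call.
- manip.sign_off(): hands the job in; it is judged then, once.
Trained networks look in the newest picture that a camera, given by its name, has taken for a name from the list of things; names that differ only in an ending like _2 or _b are one class to them, and where a whole thing is asked for, a point or a joint stands for the part that bears it (a point fixed in the world has none). Each returns a list of dicts, best first, with "p" (0 to 1); they miss things now and then, are a little off and sometimes report something else, mostly with a low value. They report only what shows in the picture. A call takes as long as a camera call.
- manip.recognise(camera, query): "position" ([column, row] in pixels, amid what is visible of it).
- manip.masks_of(camera, query): "pixels" (400x640 bool, what is visible of it) and "position" ([column, row] in pixels, amid what is visible of it).
- manip.mark_of(camera, query): "position" ([column, row] in pixels: a listed point, or the origin of a listed thing).
The state is a dict: "t": time; "q": joint angles; "qd": joint speeds; "tau": joint torques, N m; "tcp_pos": TCP position; "tool_rot": TCP orientation; "force": force on the tool from outside, world axes, zero at the start; "ft_torque": the same for the moment, N m; "finger_gap": opening from 0.0 (shut) to 1.0 (fully open); "gripper_force": force on a finger pad.
Only numpy, scipy, OpenCV 4.12 (cv2) and the standard library are available. Lean on these libraries where they do the work, as an engineer would, in place of code of your own. Each camera call takes 0.05 s, during which the arm holds its last target. There are 200 camera calls.

### The job

Turn the magnetic stirrer up by one click, with the fingertips only: push its guard hood fully aside to uncover the knurled thumbwheel, roll the wheel with a fingertip one click, its top going away from the stirrer's front edge towards the beaker, so that it rests in the middle one of its three positions without ever clicking on into the third, then push the hood fully home over the wheel again. Be gentle, do not pinch or lift anything, and leave the beaker, the cuvettes and the dropper bottle standing where they are.

Things in the scene. Friction and masses are not known exactly. Their poses are not given: they have to be found in the camera images.
- stirrer: grey stirrer housing, fixed, flat deck 64 mm above the worktop. Origin on the worktop; spans x -95..+85, y -85..+85 mm in its own axes: front edge at -x, left at +y, z up. Wheel and hood in the front half; steel stirring plate with the beaker in the rear half, centre x +38, y +30, top 70 mm up. Three dots on the deck, left of the wheel slot, mark the wheel's positions
- wheel_crown (a point): topmost point of the black knurled thumbwheel (radius 36, 28 mm wide, level axle along the stirrer's y), 80 mm above the worktop, 16 mm above the deck; at x -50, y +30 mm of the stirrer, whose axes it has. Does not turn with the wheel, sinks with the axle
- wheel_axle: the sprung axle with the wheel on it; origin on the wheel's axis, 36 mm below wheel_crown, axes as the stirrer's. Pressed down it gives 1.5 N per mm after a first 1.5 N, at most 6 mm, then is solid. A press of 4 to 8 N on the crown is enough to roll the wheel by friction; more than 30 N is too much
- wheel (a joint): turn of the wheel in rad, growing as its top rolls to the stirrer's +x: sprung detents at 0 (start), 0.6 (middle, wanted), 1.2. Let go below 0.27 it springs back to 0; from 0.33 to 0.87 it springs into 0.6. From 0 to 0.6 the rim travels 21.6 mm. A bright bar across the wheel stands at the front dot at 0, the middle dot (top) at 0.6, the rear dot at 1.2
- hood (a joint): slide of the aluminium guard hood in m: 0 fully home over the wheel, growing as it goes to the stirrer's right (-y), 0.060 fully aside. It starts within 12 mm of home, slides with about 1.2 N plus 4 N per m/s and stays where it is left
- fin_top (a point): middle of the top edge of the upright fin on the hood, 25 mm above wheel_crown when home; axes of the stirrer. Fin: 44 mm (x), 5 mm thick (y), 18 mm tall, top 105 mm above the worktop. Hood: upside-down U, 74 mm (x) by 36 mm (y), flat top 87 mm above the worktop, open to left and right. Pushing or squeezing it with over 30 N is too much
- beaker: clear 46 mm wide, 57 mm tall beaker, loose, on the stirring plate; origin at its underside. To be left alone
- cuvette: clear square 28 mm, 66 mm tall cuvette, loose, standing on the right rear of the deck; origin at its underside. To be left alone
- dropper_bottle: 28 mm wide, 64 mm tall white dropper bottle, loose on the worktop left of the stirrer; origin at its underside. To be left alone
- spare_cuvette: clear square 28 mm, 66 mm tall cuvette, loose on the worktop right of the stirrer; origin at its underside. To be left alone

How it is judged:
On the way, in this order (a step that is already met when the one before it is completed fails the run):
1. the hood is pushed aside (at least 45 of its 60 mm) with the wheel still in its first position (value of joint hood above 0.045 m and value of joint wheel below 0.25 rad), for 0.1 s.
2. with the hood aside, the wheel rests in its middle detent (value of joint hood above 0.045 m and value of joint wheel between 0.5 and 0.7 rad), for 0.3 s.
At the end, for the whole second after the job is handed in: The wheel rests in its middle detent (within 0.1 rad of 0.6), the hood is home over it to within 6 mm, and the beaker, both cuvettes and the dropper bottle stand upright within 15 mm of where they stood (value of joint hood below 0.006 m and value of joint wheel between 0.5 and 0.7 rad and velocity of joint wheel between -0.1 and 0.1 rad/s and distance of each of beaker, cuvette, dropper_bottle, spare_cuvette from where it was at the start of the episode below 0.015 m and angle between each of beaker, cuvette, dropper_bottle, spare_cuvette's own z axis and vertical below 0.2 rad); the robot touches nothing.
It fails at once if the wheel is rolled past the middle position towards the third (beyond 0.95 rad) (value of joint wheel above 0.95 rad).
It fails at once if the wheel is pressed or pinched with more than 30 N (contact force between the fingers and wheel_axle above 30 N).
It fails at once if the hood is pushed or pinched with more than 30 N (contact force between the fingers and hood above 30 N).
It fails at once if the beaker, a cuvette or the dropper bottle is lifted, carried or knocked away (more than 25 mm) (distance of any of beaker, cuvette, dropper_bottle, spare_cuvette from where it was at the start of the episode above 0.025 m).
It also fails if it takes over 48 s, if anything falls off the work surface, if the arm or the gripper's body presses on something with over 40 N, if the wrist force passes 120 N, or if a joint passes its speed limit or range.

## Working session

There is one attempt and no reset: what is moved stays moved. The work goes in short steps, Python scripts to look and compute and a tool call to move; the robot and the scene stay as the last step left them, time stands still between calls to the robot, and variables do not carry over. Pictures are saved under pics/ and viewed, at most 10 in all, crops included, and the job is handed in when it is done.

Besides the shell and the picture viewer there is one more tool, called after "Emit:" by a JSON object that holds its "name" and its "arguments". step_arm: Moves the arm, as the interface text tells. Its arguments: {"type":"object","properties":{"targets":{"type":"string"},"gripper":{"type":"number"},"squeeze":{"type":"number"}},"required":["targets"]}

```bash
mkdir -p pics; cat > h.py <<'E'
import numpy as np, cv2
from station import manip
def ray(cam,px):
    c=manip.get_calibration(cam); f=200/np.tan(np.radians(c["fov_y"])/2)
    d=np.array([(px[0]-c["cx"])/f,(px[1]-c["cy"])/f]); u=d.copy()
    for _ in range(30): u=d/(1+c["k1"]*(u@u))
    T=np.array(c["extrinsics"]); v=T[:3,:3]@np.array([u[0],u[1],1]); return T[:3,3],v/np.linalg.norm(v)
def atz(cam,px,z):
    o,v=ray(cam,px); return o+v*(z-o[2])/v[2]
def tri(px1,c1,px2,c2):
    o,v=ray(c1,px1);p,w=ray(c2,px2)
    s=np.linalg.lstsq(np.c_[v,-w],p-o,rcond=None)[0]; a=o+s[0]*v;b=p+s[1]*w
    return (a+b)/2,np.linalg.norm(a-b)
def snap(cam,name):
    im=manip.snapshot(cam); cv2.imwrite(f"pics/{name}.png",im[:,:,::-1]); return im
def proj(cam,P):
    c=manip.get_calibration(cam); f=200/np.tan(np.radians(c["fov_y"])/2)
    T=np.linalg.inv(np.array(c["extrinsics"])); q=T[:3,:3]@np.array(P)+T[:3,3]; u=q[:2]/q[2]; u=u*(1+c["k1"]*(u@u))
    return np.array([c["cx"],c["cy"]])+f*u
E
python3 - <<'E'
from h import *
np.set_printoptions(precision=4,suppress=True)
a=snap("side","s0");b=snap("top","t0")
cv2.imwrite("pics/st0.png",cv2.resize(np.vstack([a,b])[:,:,::-1],(480,600)))
for n in ["fin_top","wheel_crown","stirrer","wheel_axle","beaker","cuvette","dropper_bottle","spare_cuvette"]:
    r={}
    for c in ["side","top"]:
        r[c]=manip.mark_of(c,n)[:2]
        print(n,c,[(np.round(x["position"],1),round(x["p"],2)) for x in r[c]])
    if r["side"] and r["top"]: print("   ",*tri(r["side"][0]["position"],"side",r["top"][0]["position"],"top"))
s=manip.sense();print(s["t"],s["tcp_pos"],s["tool_rot"])
E
```

```text
fin_top side [(array([324.8, 204. ]), 0.58)]
fin_top top [(array([329.5, 191.1]), 0.72)]
    [ 0.539  -0.0381  0.1097] 0.011039851199937929
wheel_crown side [(array([319.4, 212.9]), 0.61)]
wheel_crown top [(array([326.1, 194.1]), 0.38)]
    [ 0.5321 -0.0277  0.0794] 0.007914215222530984
stirrer side [(array([330. , 222.4]), 0.9)]
stirrer top [(array([330.6, 181.5]), 0.79), (array([212.9, 222.6]), 0.62)]
    [ 0.5789 -0.0443  0.0047] 0.010942946433761386
wheel_axle side []
wheel_axle top [(array([326.8, 193.7]), 0.51)]
beaker side [(array([321.2, 191.4]), 0.88)]
beaker top [(array([321.7, 162.4]), 0.81)]
    [ 0.6252 -0.0072  0.0743] 0.0037767054395133532
cuvette side [(array([354.2, 193.1]), 0.5)]
cuvette top [(array([343. , 153.3]), 0.57)]
    [ 0.6609 -0.0832  0.0611] 0.021333364735418237
dropper_bottle side [(array([189.1, 225.5]), 0.53)]
dropper_bottle top [(array([212.3, 221.3]), 0.54), (array([321.2, 163.7]), 0.31)]
    [ 0.4437  0.332  -0.014 ] 0.00037763642105213265
spare_cuvette side [(array([427.5, 288.7]), 0.65)]
spare_cuvette top [(array([212.9, 227. ]), 0.72), (array([430.9, 226.6]), 0.53)]
    [ 0.3299 -0.0622  0.3355] 0.6165123812739599
0.9 [0.2006 0.5919 0.2313] [ 0.1627  0.9867  0.     -0.    ]
```

```bash
python3 - <<'E'
import cv2,numpy as np
a=cv2.imread("pics/s0.png");b=cv2.imread("pics/t0.png")
a=cv2.resize(a[130:300,240:440],None,fx=3.5,fy=3.5,interpolation=3)[:,:700];b=cv2.resize(b[120:250,230:430],None,fx=4,fy=4,interpolation=3)
cv2.imwrite("pics/sc.png",a);cv2.imwrite("pics/tc.png",b)
E
```

```text
(no output)
```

View pics/st0.png

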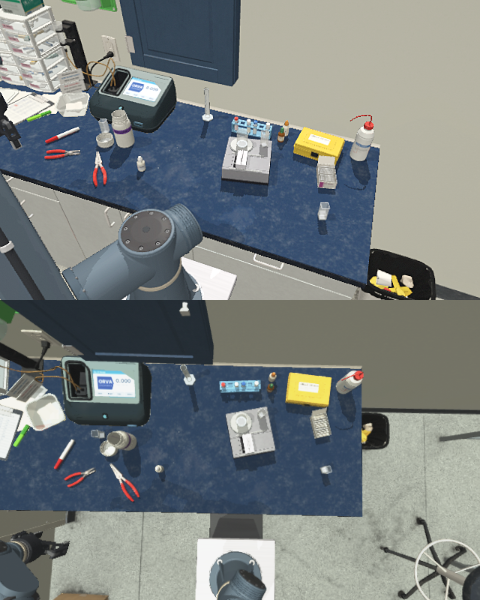

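View pics/sc.png

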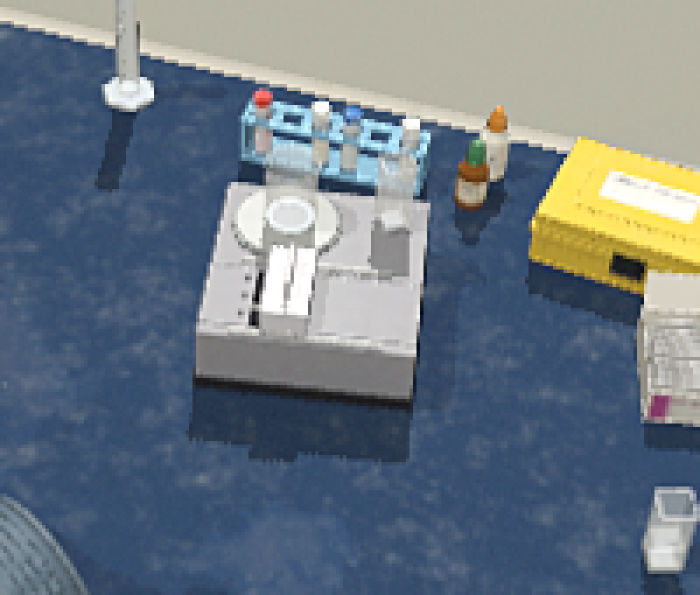

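View pics/tc.png

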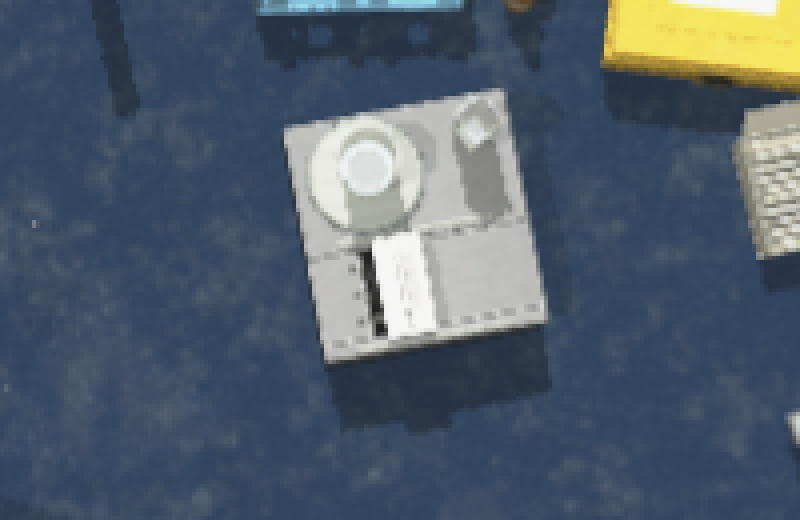

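```bash
python3 - <<'E'
from h import *
from scipy.optimize import least_squares
np.set_printoptions(precision=4,suppress=True)
for c in ["side","top"]: print(c,np.array(manip.get_calibration(c)["extrinsics"])[:3,3])
K=[(.085,.085),(.085,-.085),(-.095,-.085),(-.095,.085)]
S=np.array([(230,183),(430,203),(417,353),(198,333)])/3.5+[240,130]
Tt=np.array([(285,128),(503,90),(548,320),(325,362)])/4+[230,120]
def R(p,sel=("side","top")):
    c,s=np.cos(p[2]),np.sin(p[2]);o=[]
    for cam,Q in (("side",S),("top",Tt)):
        if cam in sel:
            for k,q in zip(K,Q): o.append(proj(cam,[p[0]+c*k[0]-s*k[1],p[1]+s*k[0]+c*k[1],.064])-q)
    return np.concatenate(o)
for sel in (("side","top"),("side",),("top",)):
    r=least_squares(R,[.58,-.04,0],args=(sel,),x_scale=[.01,.01,.05]); print(sel,r.x,np.degrees(r.x[2]));print(r.fun.reshape(-1,2).round(1).tolist())
    if len(sel)==2:P=r.x
np.save("p.npy",P)
c,s=np.cos(P[2]),np.sin(P[2]);W=np.array([[c,-s],[s,c]])
print("crown",P[:2]+W@[-.05,.03])
for cam,px in (("side",(324.8,204)),("top",(329.5,191.1))): print("fin in stirrer",W.T@(atz(cam,px,.105)[:2]-P[:2]))
m=manip.masks_of("top","spare_cuvette")
for n in ["cuvette","dropper_bottle","spare_cuvette","beaker"]:
    for cam in ("side","top"):
        r=manip.mark_of(cam,n)
        for x in r[:3]:
            z={"cuvette":.064,"beaker":.07}.get(n,0); w=atz(cam,x["position"],z)[:2]; print(n,cam,round(x["p"],2),w,W.T@(w-P[:2]))
E
```

```text
side [-0.3747 -0.3199  0.9985]
top [0.4355 0.0043 1.2481]
('side', 'top') [ 0.5925 -0.046   0.209 ] 11.97586717175974
[[-0.2, -0.2], [0.2, -0.0], [-0.1, 1.1], [-0.8, -0.1], [-0.5, -0.1], [0.2, -0.9], [0.5, -0.1], [0.5, -0.1]]
('side',) [ 0.5938 -0.0462  0.2174] 12.458108201643798
[[-0.3, -0.3], [0.1, -0.5], [0.4, 0.7], [-0.3, -0.2]]
('top',) [ 0.5917 -0.0455  0.2015] 11.545492226597982
[[-0.5, -0.1], [0.3, -0.4], [0.2, 0.5], [0.1, 0.1]]
crown [ 0.5374 -0.027 ]
fin in stirrer [-0.0445  0.0138]
fin in stirrer [-0.0511  0.0241]
cuvette side 0.5 [ 0.6624 -0.0936] [ 0.0585 -0.0611]
cuvette top 0.57 [ 0.6568 -0.0729] [ 0.0573 -0.0396]
dropper_bottle side 0.53 [0.4323 0.3232] [-0.0801  0.3944]
dropper_bottle top 0.54 [0.4437 0.3282] [-0.068  0.397]
dropper_bottle top 0.31 [ 0.6337 -0.0084] [0.0481 0.0283]
spare_cuvette side 0.65 [ 0.4477 -0.354 ] [-0.2056 -0.2713]
spare_cuvette top 0.72 [0.426  0.3256] [-0.0858  0.3981]
spare_cuvette top 0.53 [ 0.4423 -0.3572] [-0.2116 -0.2732]
spare_cuvette top 0.38 [ 0.5369 -0.0288] [-0.0509  0.0284]
beaker side 0.88 [ 0.629  -0.0041] [0.0443 0.0335]
beaker top 0.81 [ 0.6265 -0.0091] [0.0409 0.0291]
```

```bash
cat >> h.py <<'E'
from scipy.spatial.transform import Rotation as Ro
np.set_printoptions(precision=2,suppress=True)
def to(xs,ys,z):  # stirrer mm -> tool shift mm
    P=np.load("p.npy");c,s=np.cos(P[2]),np.sin(P[2]);W=np.array([[c,-s],[s,c]])
    w=np.r_[P[:2]+W@[xs/1e3,ys/1e3],z/1e3]; S=manip.sense(); R=Ro.from_quat(S["tool_rot"])
    tx=R.as_matrix()[:,0]; yaw=np.degrees(np.arctan2(tx[1],tx[0])-P[2])
    l=W.T@(np.array(S["tcp_pos"][:2])-P[:2])*1e3
    print("t",S["t"],"now stirrer mm",l,S["tcp_pos"][2]*1e3,"toolx yaw rel",yaw,"turn",yaw-90,"F stirrer",W.T@S["force"][:2],S["force"][2],"gap",S["finger_gap"])
    print("shift",R.inv().apply(w-S["tcp_pos"])*1e3)
E
python3 -c "
from h import *
to(-50,54,200)"
```

```text
t 1.35 now stirrer mm [-251.05  705.35] 231.28282832836317 toolx yaw rel 149.2989141100447 turn 59.298914110044706 F stirrer [0.41 0.59] -0.11040573814683893 gap 1.0008407840423224
shift [-505.42 -457.41   31.32]
```

Emit:
{"name": "step_arm", "arguments": {"targets": "-20 -18 2 3; -55 -50 4 8; -90 -81 6 13; -125 -113 8 18; -160 -145 10 23; -195 -176 13 28; -230 -208 15 33; -265 -240 17 38; -300 -271 19 43; -335 -303 21 48; -370 -335 24 53; -400 -362 26 59.3", "gripper": 1, "squeeze": 20}}

```text
t: 2.55
tcp_pos: [0.4644, 0.1184, 0.2055]
tool_rot: [0.632, 0.775, 0.0, 0.0]
force: [0.0, 0.3, -0.5]
finger_gap: 0.001
gripper_force: 0.0
```

```bash
python3 -c "
from h import *
to(-50,54,120)"
```

```text
t 2.55 now stirrer mm [-91.19 187.45] 205.50584151841977 toolx yaw rel 89.70036597635644 turn -0.29963402364356284 F stirrer [0.11 0.31] -0.5281529204302462 gap 0.0005765210336591986
shift [-133.21   41.79   85.6 ]
```

Emit:
{"name": "step_arm", "arguments": {"targets": "-30 10 15 -0.3; -65 20 35 -0.3; -100 30 55 -0.3; -120 38 72 -0.3; -130 42 82 -0.3; -133 42 86 -0.3; -133 42 86 -0.3; -133 42 86 -0.3"}}

```text
t: 3.35
tcp_pos: [0.5313, 0.0003, 0.1198]
tool_rot: [0.627, 0.779, 0.0, -0.0]
force: [0.6, 0.4, 1.1]
finger_gap: -0.001
gripper_force: 0.0
```

```bash
python3 - <<'E'
from h import *
a=snap("side","s1");b=snap("top","t1")
to(-50,54,95)
a=cv2.resize(a[150:260,270:390],None,fx=4,fy=4,interpolation=3);b=cv2.resize(b[130:220,280:380],(480,432),interpolation=3)[:,:320]
o=np.zeros((440,800,3),np.uint8);o[:440,:480]=a;o[:432,480:]=b
cv2.imwrite("pics/c1.png",o[:,:,::-1])
E
```

```text
t 3.45 now stirrer mm [-49.91  57.94] 120.15305840156614 toolx yaw rel 90.38704380487887 turn 0.38704380487887136 F stirrer [ 0.31 -0.11] -0.5200886560496316 gap 0.0033731962194042
shift [-3.93 -0.13 25.15]
```

View pics/c1.png

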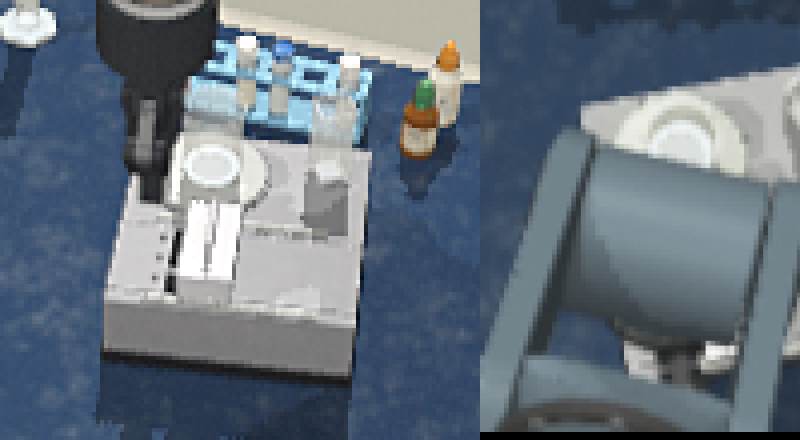

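Emit:
{"name": "step_arm", "arguments": {"targets": "0 0 12 0; 0 0 22 0; 0 0 26 0; 0 0 26 0; -10 0 26 0; -18 0 26 0; -24 0 26 0; -30 0 26 0; -36 0 26 0; -42 0 26 0; -48 0 26 0; -54 0 26 0"}}

```text
t: 4.65
tcp_pos: [0.5434, -0.0539, 0.0934]
tool_rot: [0.627, 0.779, -0.0, -0.0]
force: [-0.5, 0.7, 1.3]
finger_gap: -0.001
gripper_force: 0.7
```

```bash
python3 -c "
from h import *
to(-50,-11.5,94)
manip.snapshot('side')
r=manip.mark_of('side','fin_top');P=np.load('p.npy');c,s=np.cos(P[2]),np.sin(P[2]);W=np.array([[c,-s],[s,c]])
for x in r: print(x['p'],W.T@(atz('side',x['position'],.105)[:2]-P[:2])*1e3)
"
```

```text
t 4.65 now stirrer mm [-49.74   2.53] 93.35018173745469 toolx yaw rel 90.30307852185393 turn 0.3030785218539336 F stirrer [-0.32  0.8 ] 1.287812486691498 gap -0.000866024469349567
shift [-14.03  -0.33  -0.65]
0.84 [-49.03 -13.42]
0.33 [-115.02   -4.05]
0.27 [ 6.54 27.08]
```

Emit:
{"name": "step_arm", "arguments": {"targets": "-5 0 0 0; -9 0 0 0; -12 0 0 0; -13 0 0 0; -14 0 0 0; -14 0 0 0"}}

```text
t: 5.35
tcp_pos: [0.5462, -0.0672, 0.0932]
tool_rot: [0.627, 0.779, -0.0, -0.0]
force: [-0.2, 0.5, 0.1]
finger_gap: -0.003
gripper_force: 0.4
```

Emit:
{"name": "step_arm", "arguments": {"targets": "-1 0 0 0; -2 0 0 0; -2 0 0 0"}}

```text
t: 5.65
tcp_pos: [0.5467, -0.0692, 0.0933]
tool_rot: [0.627, 0.779, -0.0, -0.0]
force: [-1.9, -0.2, -1.6]
finger_gap: -0.001
gripper_force: 0.5
```

```bash
python3 -c "
from h import *
to(-50,-16.5,94)
manip.snapshot('side')
r=manip.mark_of('side','fin_top');P=np.load('p.npy');c,s=np.cos(P[2]),np.sin(P[2]);W=np.array([[c,-s],[s,c]])
for x in r[:2]: print(x['p'],W.T@(atz('side',x['position'],.105)[:2]-P[:2])*1e3)
"
```

```text
t 5.65 now stirrer mm [-49.61 -13.17] 93.25563750073498 toolx yaw rel 90.30064519939582 turn 0.3006451993958166 F stirrer [-1.9  0.2] -1.55441478318083 gap -0.0013427450104391734
shift [-3.33 -0.41 -0.74]
0.78 [-41.11 -33.7 ]
```

Emit:
{"name": "step_arm", "arguments": {"targets": "-1 0 0 0; -2 0 0 0; -2 0 0 0"}}

```text
t: 6.05
tcp_pos: [0.5473, -0.0712, 0.0933]
tool_rot: [0.627, 0.779, -0.0, 0.0]
force: [-0.8, 0.8, -0.8]
finger_gap: -0.004
gripper_force: 0.4
```

Emit:
{"name": "step_arm", "arguments": {"targets": "3 0 0 0; 4 0 -10 0; 15 0 -20 0; 30 -5 -20 0; 42 -12 -20 0; 45 -12 -18 0; 45 -12 -10 0; 45 -12 -3 0; 45 -12 5 0; 45 -12 6 0; 45 -12 6 0; 45 -12 6 0"}}

```text
t: 7.25
tcp_pos: [0.5261, -0.0299, 0.0872]
tool_rot: [0.628, 0.779, -0.0, 0.0]
force: [0.7, -0.1, 0.2]
finger_gap: 0.0
gripper_force: 0.0
```

```bash
python3 - <<'E'
from h import *
to(-62,30,77)
a=snap("side","s2")
P=np.load('p.npy');c,s=np.cos(P[2]),np.sin(P[2]);W=np.array([[c,-s],[s,c]])
for n,z in (("fin_top",.105),("wheel_crown",.08)):
  for x in manip.mark_of('side',n)[:2]: print(n,x['p'],W.T@(atz('side',x['position'],z)[:2]-P[:2])*1e3)
a=cv2.resize(a[160:250,275:375],(800,600)[:2] if 0 else (660,594),interpolation=3)
cv2.imwrite("pics/c2.png",a[:,:,::-1])
E
```

```text
t 7.25 now stirrer mm [-61.66  29.51] 87.17283320025746 toolx yaw rel 90.27697691792645 turn 0.2769769179264472 F stirrer [ 0.67 -0.28] 0.16442494356774962 gap 0.0002868280019090994
shift [ 0.49 -0.33 10.17]
fin_top 0.56 [-46.15 -32.  ]
wheel_crown 0.46 [-45.18  28.83]
```

View pics/c2.png

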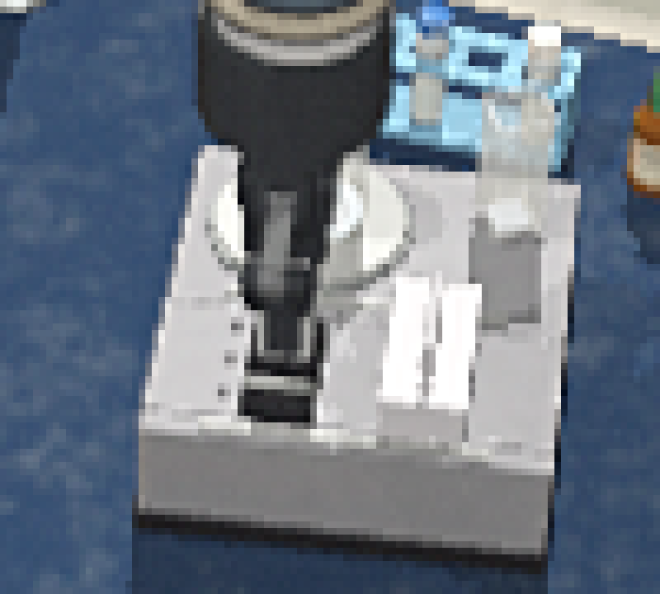

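Emit:
{"name": "step_arm", "arguments": {"targets": "0 0 4 0; 0 0 7 0; 0 0 8.5 0; 0 0 9.5 0; 0 0 10.5 0; 0 0 10.5 0; 0 0 10.5 0"}}

```text
t: 8.1
tcp_pos: [0.5259, -0.0296, 0.077]
tool_rot: [0.627, 0.779, -0.0, -0.0]
force: [-1.3, 0.1, 3.5]
finger_gap: 0.002
gripper_force: 1.7
```

Emit:
{"name": "step_arm", "arguments": {"targets": "0 0 0.7 0; 0 0 1.2 0; 0 0 1.2 0"}}

```text
t: 8.4
tcp_pos: [0.5259, -0.0296, 0.0757]
tool_rot: [0.627, 0.779, 0.0, 0.0]
force: [-0.7, -0.2, 4.4]
finger_gap: -0.0
gripper_force: 2.6
```

Emit:
{"name": "step_arm", "arguments": {"targets": "0 2 0 0; 0 4 0 0; 0 6 0 0; 0 8 0 0; 0 8 0 0"}}

```text
t: 8.9
tcp_pos: [0.5343, -0.0279, 0.0759]
tool_rot: [0.628, 0.779, 0.0, 0.0]
force: [-0.8, 0.4, 5.4]
finger_gap: 0.004
gripper_force: 2.9
```

```bash
python3 - <<'E'
from h import *
to(-46,30,76)
a=snap("side","s3")
a=cv2.resize(a[190:230,295:355],(720,480),interpolation=3)
cv2.imwrite("pics/c3.png",a[:,:,::-1])
E
```

```text
t 8.9 now stirrer mm [-53.25  29.79] 75.9281839987493 toolx yaw rel 90.29097533444416 turn 0.29097533444415546 F stirrer [-0.75  0.53] 5.393522848846807 gap 0.003942780736520566
shift [ 0.17  7.25 -0.06]
```

View pics/c3.png

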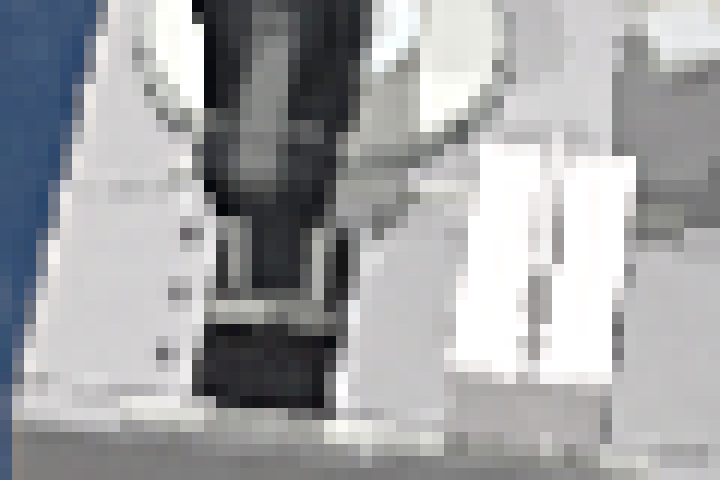

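Emit:
{"name": "step_arm", "arguments": {"targets": "0 2 0 0; 0 4 0 0; 0 6 0 0; 0 8 0 0; 0 9 0 0; 0 9 0 0"}}

```text
t: 9.55
tcp_pos: [0.5442, -0.0259, 0.0762]
tool_rot: [0.628, 0.778, 0.001, 0.001]
force: [1.3, 1.8, 5.7]
finger_gap: 0.0
gripper_force: 2.8
```

```bash
python3 - <<'E'
from h import *
to(-45,30,76)
a=snap("side","s4")
a=cv2.resize(a[190:230,295:355],(720,480),interpolation=3)
cv2.imwrite("pics/c4.png",a[:,:,::-1])
E
```

```text
t 9.55 now stirrer mm [-43.14  29.74] 76.16256507444945 toolx yaw rel 90.27018946563649 turn 0.2701894656364914 F stirrer [1.59 1.46] 5.668613228602975 gap 0.00017244469279375225
shift [ 0.27 -1.86  0.16]
```

View pics/c4.png

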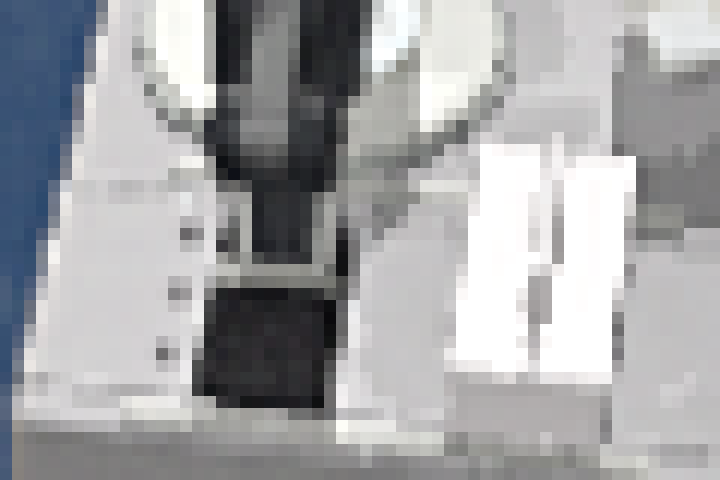

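Emit:
{"name": "step_arm", "arguments": {"targets": "0 0 -2 0; 0 0 -5 0; 0 0 -12 0; 0 -2 -30 0; -5 -4 -48 0; -25 -6 -50 0; -50 -7 -50 0; -75 -7 -50 0; -86 -7 -50 0; -88 -7 -50 0; -88 -7 -50 0"}}

```text
t: 10.7
tcp_pos: [0.5537, -0.1131, 0.1253]
tool_rot: [0.628, 0.778, -0.0, -0.001]
force: [-0.1, -0.2, -0.0]
finger_gap: -0.001
gripper_force: 0.0
```

```bash
python3 - <<'E'
from h import *
to(-50,-58,94)
a=snap("side","s5")
P=np.load('p.npy');c,s=np.cos(P[2]),np.sin(P[2]);W=np.array([[c,-s],[s,c]])
for n,z in (("fin_top",.105),("wheel_crown",.08)):
  for x in manip.mark_of('side',n)[:2]: print(n,x['p'],W.T@(atz('side',x['position'],z)[:2]-P[:2])*1e3)
a=cv2.resize(a[180:230,295:370],(720,480),interpolation=3)
cv2.imwrite("pics/c5.png",a[:,:,::-1])
E
```

```text
t 10.7 now stirrer mm [-51.93 -57.58] 125.34038807796769 toolx yaw rel 90.26893904516369 turn 0.26893904516369105 F stirrer [-0.14 -0.16] -0.005826889029962711 gap -0.0014488987810871892
shift [-0.46  1.96 31.34]
fin_top 0.67 [-42.6  -34.38]
wheel_crown 0.7 [-47.48  30.74]
```

View pics/c5.png

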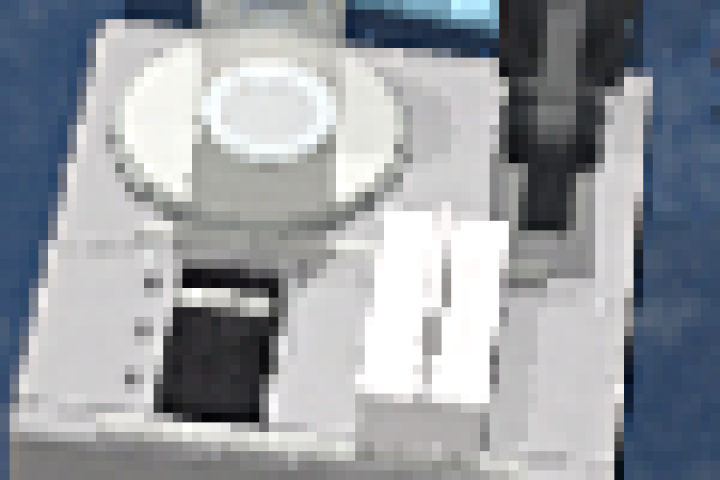

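```bash
python3 - <<'E'
from h import *
P=np.load('p.npy');c,s=np.cos(P[2]),np.sin(P[2]);W=np.array([[c,-s],[s,c]])
for a in (0,.23,.51,.6,.75,1.2):
  b=a-.6; w=P[:2]+W@[-.05+.036*np.sin(b),.03]; print(a,proj('side',np.r_[w,.044+.036*np.cos(b)]))
E
```

```text
0 [317.35 218.29]
0.23 [317.72 215.41]
0.51 [318.2  212.32]
0.6 [318.35 211.46]
0.75 [318.6  210.22]
1.2 [319.22 208.07]
```

Emit:
{"name": "step_arm", "arguments": {"targets": "0 2 12 0; 0 2 24 0; 0 2 31 0; 0 2 31 0; 8 2 31 0; 16 2 31 0; 24 2 31 0; 31 2 31 0; 38 2 31 0; 45 2 31 0; 52 2 31 0; 58 2 31 0"}}

```text
t: 12.05
tcp_pos: [0.5442, -0.0559, 0.0949]
tool_rot: [0.627, 0.779, 0.0, 0.0]
force: [0.6, -1.9, 1.1]
finger_gap: 0.002
gripper_force: 0.7
```

Emit:
{"name": "step_arm", "arguments": {"targets": "4 0 0 0; 8 0 0 0; 10 0 0 0; 12 0 0 0; 13 0 0 0; 13 0 0 0"}}

```text
t: 12.65
tcp_pos: [0.5411, -0.0436, 0.0945]
tool_rot: [0.627, 0.779, -0.0, -0.0]
force: [0.1, -0.4, -0.0]
finger_gap: -0.003
gripper_force: 0.3
```

Emit:
{"name": "step_arm", "arguments": {"targets": "1 0 0 0; 2 0 0 0; 2 0 0 0"}}

```text
t: 12.95
tcp_pos: [0.5407, -0.0417, 0.0945]
tool_rot: [0.627, 0.779, -0.0, -0.0]
force: [0.2, -0.7, -0.4]
finger_gap: -0.001
gripper_force: 0.4
```

```bash
python3 - <<'E'
from h import *
to(-50,16.5,94)
a=snap("side","s6")
P=np.load('p.npy');c,s=np.cos(P[2]),np.sin(P[2]);W=np.array([[c,-s],[s,c]])
for n,z in (("fin_top",.105),):
  for x in manip.mark_of('side',n)[:2]: print(n,x['p'],W.T@(atz('side',x['position'],z)[:2]-P[:2])*1e3)
E
```

```text
t 12.95 now stirrer mm [-49.84  15.  ] 94.53273293490365 toolx yaw rel 90.29567871496833 turn 0.2956787149683322 F stirrer [ 0.09 -0.77] -0.36893932594038925 gap -0.0005951442864406535
shift [ 1.5  -0.15  0.53]
fin_top 0.82 [-45.28  24.06]
```

Feel for the stop in 1 mm steps.

Emit:
{"name": "step_arm", "arguments": {"targets": "0.5 0 0 0; 1 0 0 0; 1 0 0 0"}}

```text
t: 13.35
tcp_pos: [0.5405, -0.0407, 0.0946]
tool_rot: [0.627, 0.779, -0.0, -0.0]
force: [0.5, -0.8, -0.8]
finger_gap: -0.002
gripper_force: 0.5
```

Emit:
{"name": "step_arm", "arguments": {"targets": "0.5 0 0 0; 1 0 0 0; 1 0 0 0"}}

```text
t: 13.65
tcp_pos: [0.5403, -0.0397, 0.0946]
tool_rot: [0.627, 0.779, -0.0, -0.0]
force: [0.6, -1.2, -0.4]
finger_gap: 0.001
gripper_force: 0.5
```

Emit:
{"name": "step_arm", "arguments": {"targets": "0.5 0 0 0; 1 0 0 0; 1 0 0 0"}}

```text
t: 13.95
tcp_pos: [0.5402, -0.0393, 0.0946]
tool_rot: [0.627, 0.779, -0.0, 0.0]
force: [-0.2, -3.3, -1.0]
finger_gap: 0.002
gripper_force: 1.7
```

Emit:
{"name": "step_arm", "arguments": {"targets": "0.5 0 0 0; 0.5 0 0 0"}}

```text
t: 14.15
tcp_pos: [0.5402, -0.0392, 0.0946]
tool_rot: [0.627, 0.779, -0.0, 0.001]
force: [-0.2, -5.1, -1.4]
finger_gap: -0.002
gripper_force: 2.6
```

Emit:
{"name": "step_arm", "arguments": {"targets": "-3 0 0 0; -6 0 0 0; -8 0 -10 0; -8 0 -30 0; -8 0 -60 0; -8 -25 -90 0; -8 -60 -105 0; 10 -100 -110 0; 40 -120 -110 0; 80 -130 -110 0; 120 -130 -110 0; 120 -130 -110 0"}}

```text
t: 15.35
tcp_pos: [0.3845, 0.0548, 0.2052]
tool_rot: [0.626, 0.78, 0.0, -0.001]
force: [0.1, -0.6, -0.7]
finger_gap: -0.001
gripper_force: 0.0
```

```bash
python3 - <<'E'
from h import *
a=snap("side","s7");b=snap("top","t7")
P=np.load('p.npy');c,s=np.cos(P[2]),np.sin(P[2]);W=np.array([[c,-s],[s,c]])
for cam in ("side","top"):
  for x in manip.mark_of(cam,"fin_top")[:2]: print(cam,x['p'],W.T@(atz(cam,x['position'],.105)[:2]-P[:2])*1e3)
a=cv2.resize(a[160:240,280:380],(500,400),interpolation=3);b=cv2.resize(b[130:230,290:365],(300,400),interpolation=3)
cv2.imwrite("pics/c7.png",np.hstack([a,b])[:,:,::-1])
E
```

```text
side 0.77 [-47.61  21.06]
top 0.8 [-45.29  32.99]
```

View pics/c7.png

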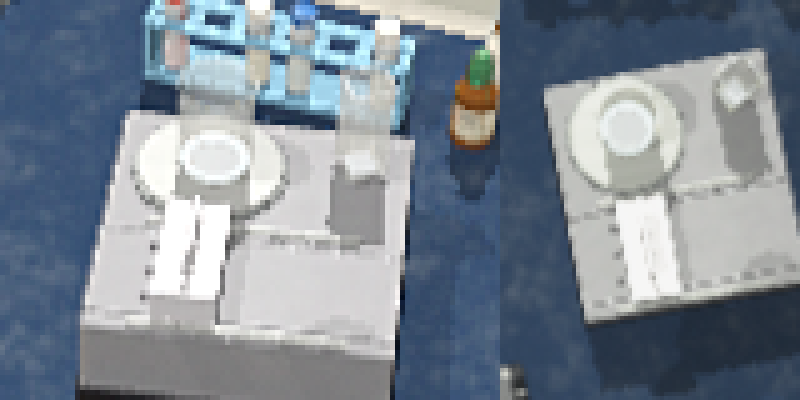

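The hood now covers the slot completely (hood at about (190,250) in the side crop) and touches its home stop. The beaker and cuvette stand where they were, and the arm is clear.

```bash
python3 -c "
from station import manip
print(manip.sign_off())"
```

```text
the job is handed in; nothing more can be done
None
```

I handed the job in after about 15 s of the 48 s allowed. The last images and force readings showed the wheel resting in its middle position and the hood pushed to its home stop. The beaker and cuvette on the deck looked unmoved, and I saw no sign that the bottle or spare cuvette had been touched. The hand-in gave no verdict.

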